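Draw the sprung fuse carrier and park it

TASK

Before the blades are changed, make the planer's isolator box safe: push the fuse carrier down against its spring until you feel the bottom, twist it counter-clockwise out of its catch gently, forcing neither the catch nor the bottom, and draw it straight up. Then stand it upright in the hole of the dark wooden rest, stem fully down, and let go; leave the other things on the bench where they are.

Things in the scene. Friction and masses are not known exactly. Their poses are not given: they have to be found in the camera images.
- cap: Fuse carrier, 120 g, 92 mm tall, origin at its stem's lower end, z up its axis. White stem with brass end, 18 mm in diameter, 56 mm long (last 3 mm 14 mm in diameter). Two brass lugs at +x and -x, 36 mm tip to tip, 7 mm wide, 26 to 32 mm above the origin. Black disc 44 mm in diameter, 56 to 62 mm up. On it an upright black grip bar along x, 42 mm long, 14 mm thick, 62 to 92 mm up.
- cap_grip (a point): Centre of the carrier's grip bar, on the axis, 77 mm above the stem's end (15 mm below the bar's top, 15 mm above the disc). x along the bar, y across its 14 mm thickness, z up.
- box: Grey isolator box fixed to the bench, 160 mm (x) by 190 mm (y, from -60 to +130) by 70 mm high; a rotary switch at y = +90 mm stands 20 mm above the lid. Origin on the axis of its fuse holder, at bench level. The carrier starts caught in the holder, its x along the box's x (3 degrees of play), its stem's end 50 mm above the bench, pushed up by a spring.
- box_collar (a point): Centre of the holder's mouth: a black collar 52 mm in diameter, its top 88 mm above the bench. A pull, or a turn without a push, is blocked by the catch. Pushed down by 2 to 14 mm (unknown, not visible, differs each time) the lugs pass below the catch teeth; a firm bottom comes 1.8 mm later. Over 24 N between carrier and box (spring included) harms it.
- box_spring (a point): Spring contact below the stem (50 mm above the bench). It pushes up with 4 N at rest and 0.3 N more per mm, so a sharp rise of force is the bottom. Held down, the carrier turns counter-clockwise seen from above: from 66 degrees the lugs are under the slots, at 78 comes a firm stop. Between these the spring lifts the carrier about 4 mm and it draws straight up, stem's end above the collar.
- rest: Dark wooden fuse rest fixed to the bench, 84 by 84 by 34 mm high, origin at the centre of its underside, with one upright through hole in the middle.
- rest_hole0 (a point): Centre of the mouth of the rest's hole, at the top face: hole 22 mm in diameter with a 2 mm chamfer, 34 mm deep. The carrier's stem goes in until its lugs lie on the top face, stem's end then 26 mm below the mouth; any yaw.
- glue: White glue bottle, 54 mm in diameter, 150 mm tall, loose; origin at its foot.
- tape: Grey tape measure, 66 by 60 by 36 mm, loose; origin under its centre.
- cartridge: Spare white ceramic fuse cartridge, a bare cylinder without handle, 22 mm in diameter, 46 mm tall, standing loose; origin at its foot.
- driver: Screwdriver lying on the bench, black handle, loose.
- offcut: Pale wood offcut, 90 by 45 by 22 mm, loose; origin under its centre.
- pad: Cork sanding block, 70 by 40 by 30 mm, loose; origin under its centre.
Things that resemble listed ones, but are neither listed nor needed, are in the scene too. Leave any purple look-alike of the cap alone.

How it is judged:
On the way, in this order (a step that is already met when the one before it is completed fails the run):
1. the carrier is turned out of its catch by more than 60 degrees while still in the holder (angle between the x axis of cap and the x axis of box, either way round above 1.05 rad and horizontal distance between cap and box below 0.008 m and z of cap in the frame of box below 0.066 m), for 0.05 s.
2. the carrier is drawn up, its stem's end above the collar (z of cap in the frame of box above 0.09 m), for 0.05 s.
At the end, for the whole second after the job is handed in: The fuse carrier stands in the rest's hole, its stem's end within 6 mm of the hole's axis and at least 23 mm below the mouth, upright within 7 degrees, at rest and released (horizontal distance between cap and rest_hole0 below 0.006 m and z of cap in the frame of rest_hole0 below -0.023 m and angle between cap's own z axis and vertical below 0.12 rad and linear speed of cap below 0.02 m/s and contact force between the fingers and cap below 0.1 N); the robot touches nothing.
It fails at once if more than 24 N between the carrier and the isolator box (catch, bottom or stop forced) (contact force between cap and box above 24 N).
It fails at once if the carrier is pressed onto the rest with more than 45 N (contact force between cap and rest above 45 N).
It fails at once if another thing on the bench is moved by more than 30 mm (distance of any of glue, tape, cartridge, driver, offcut, pad from where it was at the start of the episode above 0.03 m).
It also fails if it takes over 72 s, if anything falls off the work surface, if the arm or the gripper's body presses on something with over 40 N, if the wrist force passes 120 N, or if a joint passes its speed limit or range.

ROBOT

A 6-joint arm with a two-finger parallel gripper is mounted at the origin on the work surface. World frame = base frame: x ahead of the robot, y to its left, z up, the work surface at z = 0. Lengths are in m, angles in rad, forces in N, time in s.
With the tool pointing down it reaches from about 0.325 to 0.775 m from the base axis. Payload 5.5 kg.
Tool frame: the origin (TCP) lies at the very end of the fingers, on their centre line; the grasp point (between the pads) lies arm.grip_depth behind it (arm.grip_depth is the distance from the TCP to the grasp point, in m); x points along the fingers, y is the direction in which the jaws open and shut, and the axes are right-handed (so a half turn about x gives the same grasp; the last joint's range is limited). The gripper opens to 85 mm and grips with 20 to 120 N. Pads are 22 mm wide; open, the fingers measure 114 mm over their backs; the gripper's body (76 mm by 85 mm) begins 54 mm behind the grasp point. The pads swing forward as they close: fully open they stand 13 mm farther back than shut.
Start: joints at [-0.057, 0.091, 1.231, -0, 1.82, -0.057], TCP at [0.6, -0, 0.231] pointing down, gripper open.
Joint ranges: [-2.87, 2.87], [-0.86, 2.18], [0.17, 2.46], [-1.51, 4.65], [0.06, 2.69], [-2.65, 2.65]. Speed limits (rad/s): [2.57, 2.57, 3.01, 3.14, 3.14, 3.14].

INTERFACE

Orientations are given as a unit quaternion [w, x, y, z].
In Python, from plant import telemetry, imaging, arm gives the robot as it stands. The module is installed in compiled form; this text tells all that it offers.
- The arm moves only by the shell command python3 -m pendant 'ROWS' [FORCE]. ROWS is text: rows parted by semicolons, each of 5 numbers parted by spaces: the shift along the tool's x, y, z in m, then the turn about the tool's x in rad, then the closure, from 0 (fully open) to 1 (shut). In form: tx ty tz turn gripper; .... A call has 1 to 12 rows; each row is the pose to reach, as a shift and turn from the pose measured when the call began, along the tool's axes at that moment; what a row does not reach only later rows make up. A row lasts 1/10 s, in which the tool goes at most 50 mm and 8.59 degrees, less where a joint would pass 70% of its speed; a pose out of reach is approached as far as the arm can. A call with a gripper value outside its range is refused whole. The fingers move at their own pace and stop on an object; FORCE is the grip in N (left out, the last holds). Time passes only in rows, so rows that repeat a pose let the fingers close. It gives the time, the measured TCP pose, the force and the opening at its end, in the units of the state.
- telemetry.get_obs(): the state, without advancing time (a new reading comes with each control period).
- imaging.grab_frame(name): name is "scene" or "side" or "wrist"; returns a dict with "color" (384x512x3 uint8, red, green, blue), "z_map" (384x512 float32, m along the optical axis (not along the pixel's ray), 0 where there is no reading), "fx", "fy", "cx", "cy" (pixels), "dist" ([k1, k2, p1, p2, k3] as OpenCV has them; the pictures are not rectified), "origin" and "attitude" of the camera in the world; the wrist camera has in their place "mount" (4x4, takes a point from camera to tool coordinates, whose origin is the TCP and whose axes are the tool frame's). Camera axes: x right, y up, looking along -z (the intrinsics and any distortion apply to the point x, -y, -z); pixel columns grow to the right and rows downward; lengths in m; the calibration is good to about 2 mm. A picture is of the moment at which its call begins: read the wrist's pose just before it.
- arm.close_job(): hands the job in, once; it reports no verdict.
The state is a dict: "time_s": time; "joints": joint angles; "qvel": joint speeds; "tau": joint torques, N m; "tool_pos": TCP position; "orientation": TCP orientation; "force": force on the tool from outside, world axes, zero at the start; "ft_torque": the same for the moment, N m; "finger_gap": finger opening in m.
Only numpy, scipy, OpenCV 4.12 (cv2) and the standard library are available. Lean on these libraries where they do the work, as an engineer would, in place of code of your own. Each camera call takes 0.05 s, during which the arm holds its last target.

## Working session

There is one attempt and no reset: what is moved stays moved. The work goes in short steps, Python scripts to look and compute and a shell command to move; the robot and the scene stay as the last step left them, time stands still between calls to the robot, and variables do not carry over. Pictures are saved under pics/ and viewed, and the job is handed in when it is done.

```bash
mkdir -p pics; cat > h.py <<'E'
import numpy as np, cv2
from plant import telemetry, imaging, arm
from scipy.spatial.transform import Rotation as R
def quat(q): return R.from_quat([q[1],q[2],q[3],q[0]])
def pose(f,obs=None):
    if 'mount' in f:
        o=obs; T=np.eye(4); T[:3,:3]=quat(o['orientation']).as_matrix(); T[:3,3]=o['tool_pos']
        return T@np.array(f['mount'])
    T=np.eye(4); a=np.array(f['attitude']); T[:3,:3]=a if a.shape==(3,3) else quat(a).as_matrix(); T[:3,3]=f['origin']; return T
def K(f): return np.array([[f['fx'],0,f['cx']],[0,f['fy'],f['cy']],[0,0,1.]])
def ray(f,T,u,v):
    p=cv2.undistortPoints(np.array([[[u,v]]],float),K(f),np.array(f['dist'],float))[0,0]
    return T[:3,3],T[:3,:3]@np.array([p[0],-p[1],-1])
def atz(f,T,u,v,z):
    o,d=ray(f,T,u,v); return o+d*(z-o[2])/d[2]
def atd(f,T,u,v):
    o,d=ray(f,T,u,v); return o+d*f['z_map'][int(round(v)),int(round(u))]
def cloud(f,T):
    H,W=f['z_map'].shape; vv,uu=np.mgrid[:H,:W]
    p=cv2.undistortPoints(np.stack([uu,vv],-1).reshape(-1,1,2).astype(float),K(f),np.array(f['dist'],float)).reshape(H,W,2)
    z=f['z_map'][...,None]; c=np.concatenate([p[...,:1]*z,-p[...,1:]*z,-z],-1)
    return c@T[:3,:3].T+T[:3,3]
def save(f,n,box=None,s=1):
    im=cv2.cvtColor(f['color'],cv2.COLOR_RGB2BGR)
    if box: im=im[box[1]:box[3],box[0]:box[2]]
    im=cv2.resize(im,None,fx=s,fy=s,interpolation=cv2.INTER_CUBIC); cv2.imwrite('pics/'+n,im)
E
python3 - <<'E'
from h import *
import pickle
o=telemetry.get_obs(); print(o); print(arm.grip_depth)
for n in ['scene','side','wrist']:
    o=telemetry.get_obs(); f=imaging.grab_frame(n); pickle.dump((f,o),open(n+'0.pkl','wb')); save(f,n+'0.png',s=1.5)
    print(n,{k:v for k,v in f.items() if k not in('color','z_map')})
E
```

```text
{'time_s': 0.0, 'joints': array([-5.67177267e-02,  9.18638043e-02,  1.23190502e+00,  1.06211123e-05,
        1.81978649e+00, -5.67263339e-02]), 'qvel': array([ 0.00202457, -0.00097748, -0.00065914,  0.00209552,  0.00022916,
       -0.00130616]), 'tau': array([ 1.92109423e-03, -4.58737707e+01, -4.18019521e+01,  2.08830479e-04,
        1.19483890e-02, -1.60596358e-05]), 'tool_pos': array([5.99716596e-01, 7.19055503e-06, 2.30137096e-01]), 'orientation': array([ 0.49948245,  0.49953761,  0.50052268, -0.5004563 ]), 'force': array([ 0.12478035, -0.03134434, -0.05378375]), 'ft_torque': array([ 0.00367288, -0.0395425 , -0.03152951]), 'finger_gap': 0.08536463384925826}
0.0187
scene {'fx': 403.6712981294232, 'fy': 403.6712981294232, 'cx': 258.04983644744647, 'cy': 190.96354744943054, 'dist': array([-0.12152228,  0.        ,  0.        ,  0.        ,  0.        ]), 'origin': array([1.25351477, 0.28112477, 0.63663168]), 'attitude': array([0.48198376, 0.25781156, 0.37840648, 0.74701632])}
side {'fx': 383.3515103367866, 'fy': 383.3515103367866, 'cx': 257.6057207903915, 'cy': 194.54863726091597, 'dist': array([0.02261693, 0.        , 0.        , 0.        , 0.        ]), 'origin': array([0.1924276 , 0.49107904, 0.44846523]), 'attitude': array([-0.26460053, -0.16614281,  0.48406752,  0.81735045])}
wrist {'fx': 344.9228675863407, 'fy': 344.9228675863407, 'cx': 253.40440657088038, 'cy': 190.6939728684531, 'dist': array([-0.1039267,  0.       ,  0.       ,  0.       ,  0.       ]), 'mount': array([[-6.74819386e-04,  2.65973337e-01, -9.63980149e-01,
        -1.42608800e-01],
       [ 9.99999323e-01, -7.34153956e-04, -9.02595668e-04,
        -3.83925781e-05],
       [-9.47776222e-04, -9.63980106e-01, -2.65972662e-01,
        -6.82007890e-02],
       [ 0.00000000e+00,  0.00000000e+00,  0.00000000e+00,
         1.00000000e+00]])}
```

View pics/scene0.png

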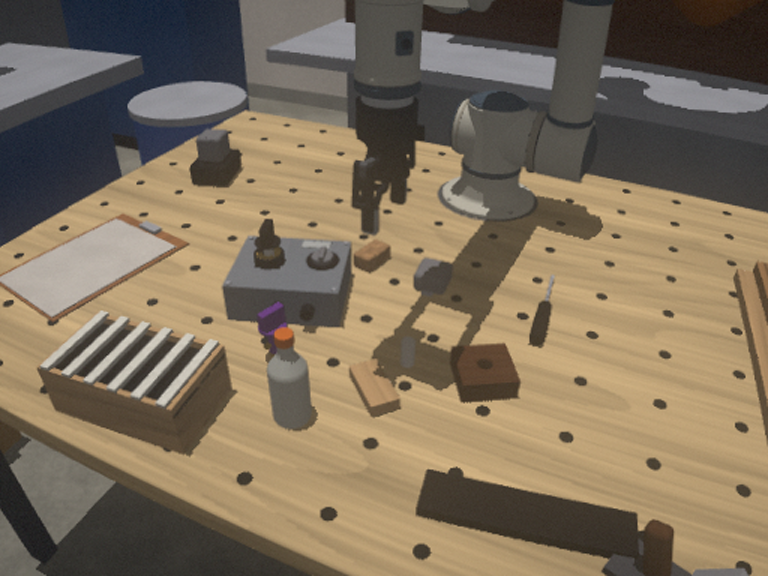

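View pics/side0.png

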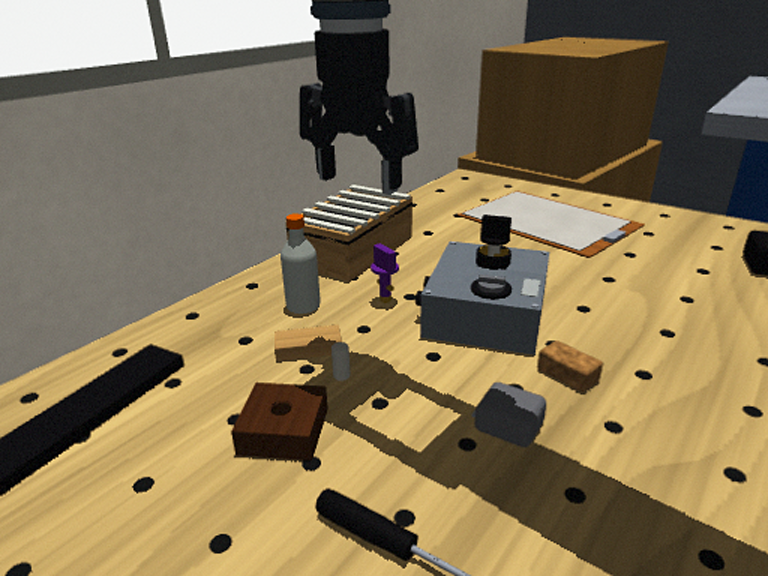

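View pics/wrist0.png

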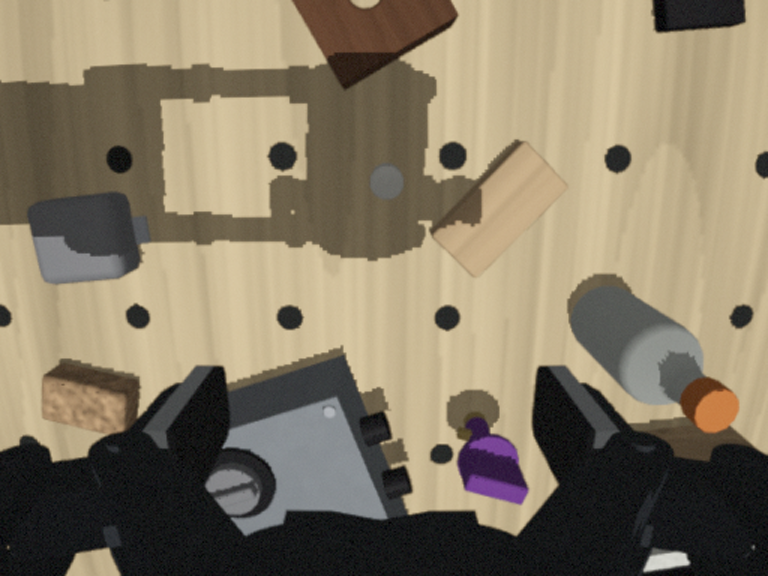

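```bash
python3 - <<'E'
from h import *
import pickle
for n,b in [('scene',(140,120,260,230)),('side',(260,130,390,250))]:
    f,o=pickle.load(open(n+'0.pkl','rb')); save(f,n+'0c.png',b,6)
    T=pose(f); c=cloud(f,T)
    m=(f['z_map']>0)&(abs(c[...,2]-0.07)<0.005)&(c[...,0]>0.3)&(c[...,0]<0.9)&(abs(c[...,1])<0.5)
    vs,us=np.where(m); 
    # restrict to box region
    s=(us>b[0])&(us<b[2])&(vs>b[1])&(vs<b[3]); P=c[m][s]
    r=cv2.minAreaRect(P[:,:2].astype(np.float32)*1000); print(n,s.sum(),r,cv2.boxPoints(r),P[:,2].mean())
    # cap points above .09
    m=(f['z_map']>0)&(c[...,2]>0.12)&(c[...,2]<.16)
    vs,us=np.where(m);s=(us>b[0])&(us<b[2])&(vs>b[1])&(vs<b[3]); P=c[m][s]
    print('cap',s.sum(),P.mean(0) if s.any() else 0,P.min(0),P.max(0))
o=telemetry.get_obs(); print(quat(o['orientation']).as_matrix().round(3), o['time_s'])
E
```

```text
scene 2224 ((573.76611328125, -191.7396697998047), (263.450927734375, 193.0541534423828), 19.339521408081055) [[ 417.50714  -144.28226 ]
 [ 481.44     -326.4429  ]
 [ 730.0251   -239.19708 ]
 [ 666.0922    -57.036438]] 0.07009412053673436
cap 269 [ 0.67152925 -0.13906473  0.14210688] [ 0.51803873 -0.25368403  0.12001929] [ 0.7857576  -0.04876296  0.15267088]
side 2601 ((599.3634033203125, -270.55059814453125), (244.17990112304688, 420.4411926269531), 35.96484375) [[ 377.08633  -172.10483 ]
 [ 624.0068   -512.40045 ]
 [ 821.6405   -368.99637 ]
 [ 574.72003   -28.700745]] 0.07038417296083939
cap 222 [ 0.5348844  -0.23342857  0.13319643] [ 0.51620261 -0.24989573  0.1200687 ] [ 0.55757691 -0.22254705  0.14321712]
[[-0.002  1.    -0.   ]
 [ 0.    -0.    -1.   ]
 [-1.    -0.002 -0.   ]] 0.15
```

View pics/scene0c.png

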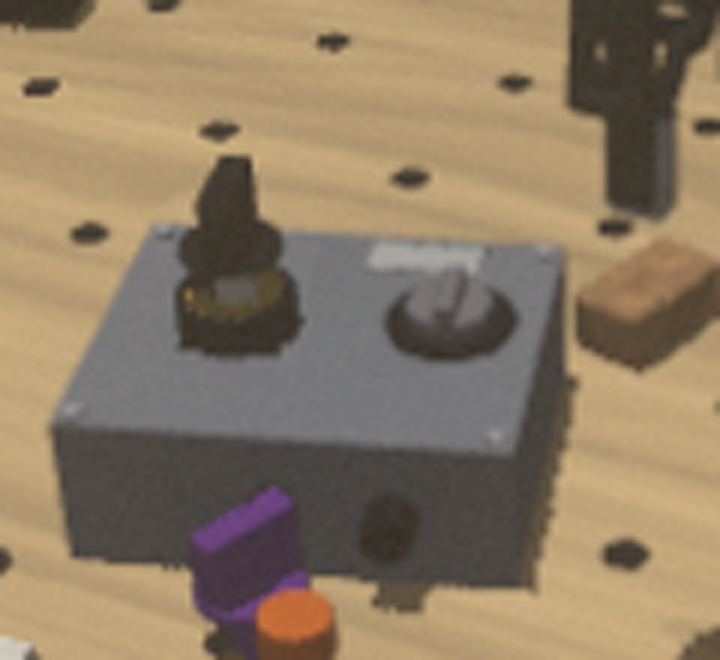

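View pics/side0c.png

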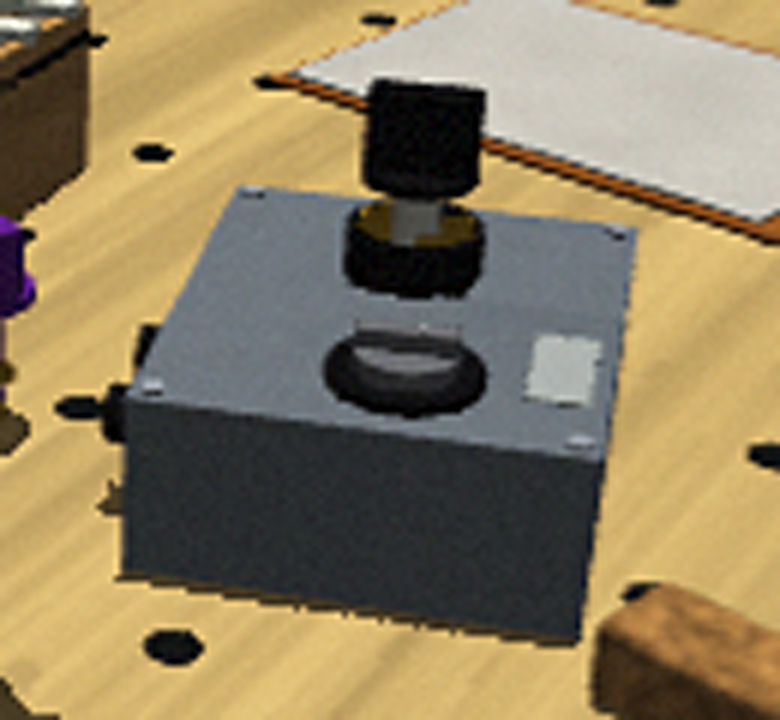

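The crops show the black carrier on the grey box (scene crop ~(232,215), i.e. pixel ~(178,156); side ~(331,152)), switch nearer the robot's side at +y.
Candidates: black carrier in the collar [scene (178,156), side (331,152)] ✔; purple look-alike [scene (181,214), side (256,178)] ✗; grey/black block at scene (143,105) ✗; white cartridge scene (272,233) ✗. Choice: the black one in the collar.

```bash
python3 - <<'E'
from h import *
import pickle
from scipy.optimize import least_squares
D={'side':((260,130),[(243,188),(635,228),(603,462),(128,395)]),'scene':((140,120),[(150,228),(565,245),(515,455),(53,420)])}
G={}
for n,(of,pts) in D.items():
    f,o=pickle.load(open(n+'0.pkl','rb')); T=pose(f)
    G[n]=P=np.array([atz(f,T,(u+.0)/6+of[0]-.5,v/6+of[1]-.5,.07)[:2] for u,v in pts]); print(n,(P*1000).round(1).tolist())
    if n=='side':
        cap=[(370,80),(487,90)]
        for u,v in cap: print('bar top',atz(f,T,u/6+of[0]-.5,v/6+of[1]-.5,.142).round(4))
        for u,v in [(372,300),(475,300)]: pass
        print('collar c', atz(f,T,415/6+of[0]-.5,222/6+of[1]-.5,.088).round(4))
    else:
        print('collar c', atz(f,T,240/6+of[0]-.5,300/6+of[1]-.5,.088).round(4))
        print('bar top', atz(f,T,235/6+of[0]-.5,157/6+of[1]-.5,.142).round(4))
# fit: side order: far-left? assign automatically
m=np.array([[-80,-60],[80,-60],[80,130],[-80,130]])/1000
for n,P in G.items():
  best=None
  for k in range(4):
   for fl in (1,-1):
    Q=np.roll(P[::fl],k,0)
    A=m-m.mean(0);B=Q-Q.mean(0); th=np.arctan2((A[:,0]*B[:,1]-A[:,1]*B[:,0]).sum(),(A*B).sum())
    Rm=np.array([[np.cos(th),-np.sin(th)],[np.sin(th),np.cos(th)]]); t=Q.mean(0)-Rm@m.mean(0); e=np.linalg.norm(Q-(m@Rm.T+t),axis=1)
    if best is None or e.max()<best[0]+.004: 
        print(n,k,fl,e.round(4),np.degrees(th).round(2),t.round(4)); best=(e.max(),) if best is None else (min(best[0],e.max()),)
E
```

```text
side [[629.6, -268.0], [482.8, -320.3], [419.6, -142.2], [570.5, -92.6]]
bar top [ 0.5592 -0.2358  0.142 ]
bar top [ 0.5192 -0.2504  0.142 ]
collar c [ 0.5389 -0.2406  0.088 ]
scene [[487.2, -322.6], [419.5, -145.0], [571.4, -91.1], [630.4, -271.4]]
collar c [ 0.5446 -0.235   0.088 ]
bar top [ 0.5212 -0.2469  0.142 ]
side 0 1 [0.1573 0.1586 0.1588 0.1601] 19.49 [ 0.5373 -0.2388]
side 0 -1 [0.0027 0.0006 0.0023 0.0031] -160.99 [ 0.5142 -0.1727]
side 2 -1 [0.0023 0.0031 0.0027 0.0006] 19.01 [ 0.537  -0.2389]
scene 0 1 [0.164  0.1835 0.1686 0.179 ] 104.6 [ 0.561  -0.1987]
scene 0 -1 [0.0241 0.0207 0.0208 0.0242] 109.54 [ 0.5601 -0.1958]
scene 1 -1 [0.0039 0.0041 0.0007 0.0005] 19.53 [ 0.5388 -0.2405]
scene 3 -1 [0.0007 0.0005 0.0039 0.0041] -160.47 [ 0.5154 -0.1745]
```

```bash
python3 -m pendant '-0.02 -0.007 0.027 0.137 0; -0.02 -0.014 0.054 0.274 0; -0.02 -0.021 0.081 0.411 0; -0.02 -0.028 0.108 0.548 0; -0.02 -0.035 0.135 0.685 0; -0.02 -0.042 0.162 0.822 0; -0.02 -0.049 0.189 0.96 0; -0.02 -0.056 0.216 1.097 0; -0.02 -0.062 0.24 1.234 0; -0.02 -0.062 0.24 1.234 0; -0.02 -0.062 0.24 1.234 0'
python3 - <<'E'
from h import *
import pickle
o=telemetry.get_obs(); print(o['tool_pos'],quat(o['orientation']).as_matrix().round(4),o['joints'],o['force'])
f=imaging.grab_frame('wrist'); pickle.dump((f,o),open('wrist1.pkl','wb')); save(f,'wrist1.png',s=1.5)
E
```

```text
time_s: 1.25
tool_pos: [0.5377, -0.2401, 0.25]
orientation: [-0.118, -0.696, -0.119, 0.698]
force: [0.6, -0.5, 0.2]
finger_gap: 0.0858
[ 0.53765382 -0.24009536  0.24999285] [[-2.100e-03  3.314e-01 -9.435e-01]
 [ 9.000e-04 -9.435e-01 -3.314e-01]
 [-1.000e+00 -1.600e-03  1.700e-03]] [-4.77665503e-01  6.75905079e-02  1.22227529e+00 -1.78092131e-04
  1.85403998e+00  7.55295755e-01] [ 0.57988799 -0.5370513   0.15745452]
```

View pics/wrist1.png

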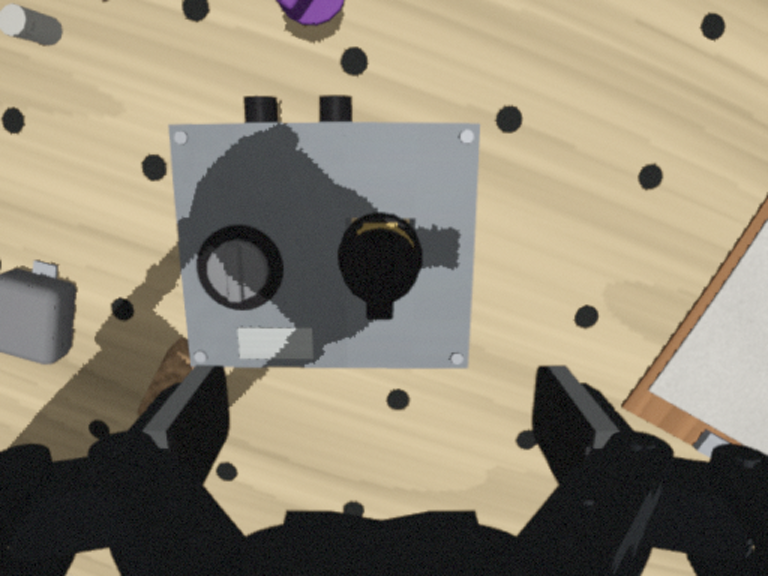

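```bash
python3 - <<'E'
from h import *
import pickle
f,o=pickle.load(open('wrist1.pkl','rb')); T=pose(f,o)
im=f['color'][130:225,210:300].astype(float); im=np.clip((im/60)**.6,0,1)*255
cv2.imwrite('pics/w1c.png',cv2.resize(im.astype(np.uint8)[...,::-1],None,fx=6,fy=6,interpolation=cv2.INTER_CUBIC))
P=np.array([atz(f,T,u/1.5-.17,v/1.5-.17,.07)[:2] for u,v in [(188,367),(169,125),(479,124),(469,367)]]); print((P*1000).round(1).tolist())
m=np.array([[-80,-60],[80,-60],[80,130],[-80,130]])/1000
for k in range(4):
   for fl in (1,-1):
    Q=np.roll(P[::fl],k,0)
    A=m-m.mean(0);B=Q-Q.mean(0); th=np.arctan2((A[:,0]*B[:,1]-A[:,1]*B[:,0]).sum(),(A*B).sum())
    Rm=np.array([[np.cos(th),-np.sin(th)],[np.sin(th),np.cos(th)]]); t=Q.mean(0)-Rm@m.mean(0); e=np.linalg.norm(Q-(m@Rm.T+t),axis=1)
    if e.max()<.02: print(k,fl,e.round(4),np.degrees(th).round(2),t.round(4))
c=cloud(f,T)
ok=f['z_map']>0
for lo,hi in [(.135,.15),(.105,.12)]:
    mm=ok&(c[...,2]>lo)&(c[...,2]<hi); vs,us=np.where(mm); s=(us>215)&(us<300)&(vs>120)&(vs<230)
    Q=c[mm][s]; r=cv2.minAreaRect(Q[:,:2].astype(np.float32)*1000); print(lo,s.sum(),np.median(Q,0),r, Q[:,2].min(),Q[:,2].max(), us[s].min(),us[s].max(),vs[s].min(),vs[s].max())
E
```

```text
[[418.5, -140.5], [570.6, -90.3], [632.6, -268.7], [483.4, -322.1]]
0 -1 [0.0015 0.0005 0.001  0.0018] 19.23 [ 0.5378 -0.2384]
2 -1 [0.001  0.0018 0.0015 0.0005] -160.77 [ 0.5147 -0.1723]
0.135 1005 [ 0.53975721 -0.23803274  0.14174497] ((538.8394165039062, -238.38656616210938), (41.496681213378906, 13.773486137390137), 19.169872283935547) 0.13532166941733437 0.14387901384336418 244 262 158 212
0.105 1189 [ 0.53991717 -0.23470528  0.11188531] ((539.4356689453125, -238.04165649414062), (41.42362594604492, 43.65709686279297), 20.010488510131836) 0.10585465134479244 0.11997962286667907 227 279 151 200
```

View pics/w1c.png

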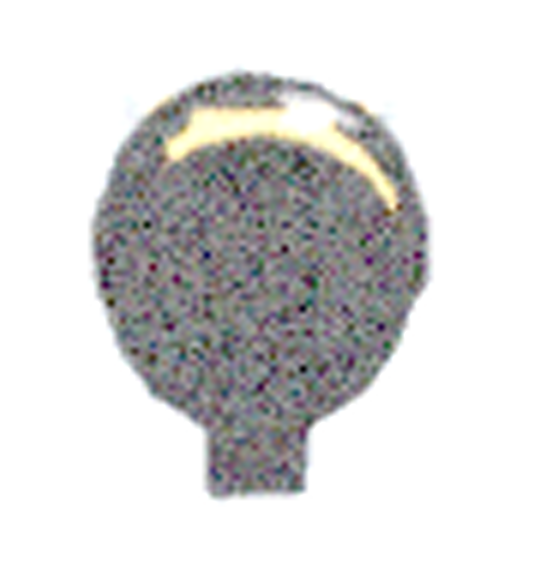

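```bash
python3 -m pendant '0.03 -0.0012 -0.0014 0.003 0.3; 0.07 -0.0012 -0.0014 0.003 0.5; 0.1 -0.0012 -0.0014 0.003 0.6; 0.12 -0.0012 -0.0014 0.003 0.6; 0.134 -0.0012 -0.0014 0.003 0.6; 0.134 -0.0012 -0.0014 0.003 0.6; 0.134 -0.0012 -0.0014 0.003 0.6' 20
python3 - <<'E'
from h import *
import pickle
o=telemetry.get_obs(); print(o['tool_pos'],o['force'],o['ft_torque'])
f=imaging.grab_frame('wrist'); pickle.dump((f,o),open('wrist2.pkl','wb'))
im=np.clip((f['color'].astype(float)/150)**.6,0,1)*255
cv2.imwrite('pics/wrist2.png',cv2.resize(im.astype(np.uint8)[...,::-1],None,fx=1.5,fy=1.5))
f=imaging.grab_frame('side'); save(f,'side2c.png',(260,100,400,240),5)
E
```

```text
time_s: 2.0
tool_pos: [0.5391, -0.2374, 0.1172]
orientation: [-0.118, -0.697, -0.119, 0.697]
force: [-0.2, 0.6, 0.9]
finger_gap: 0.0342
[ 0.53910679 -0.23743061  0.11721482] [-0.24485494  0.61753414  0.86371878] [ 0.0132424  -0.01137242  0.00982715]
```

View pics/wrist2.png

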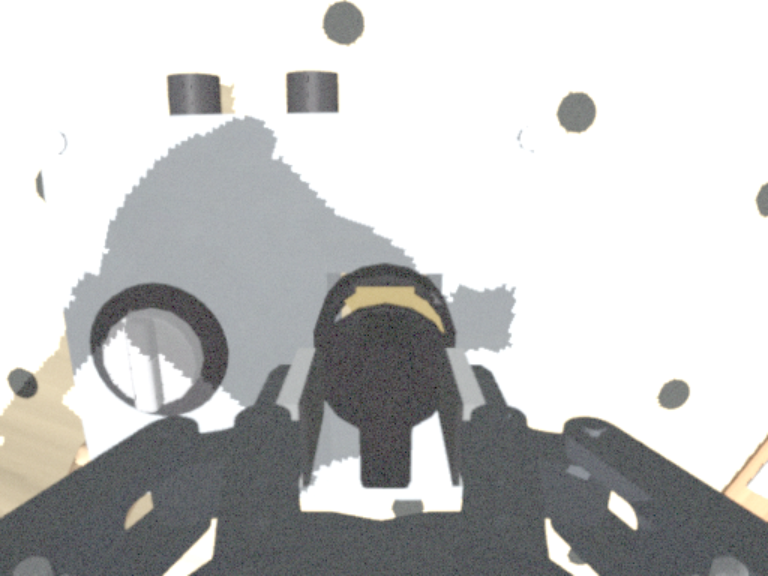

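View pics/side2c.png

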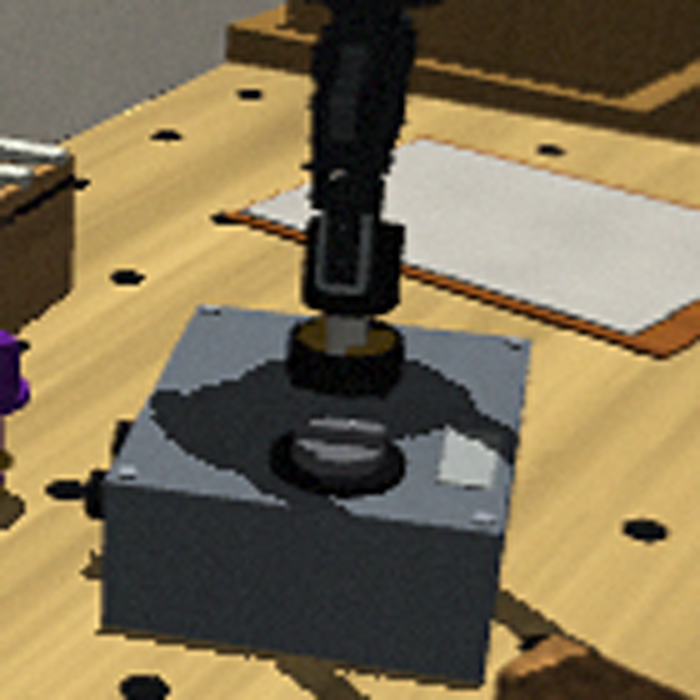

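```bash
python3 -m pendant '0 0.0008 0.0008 0 0.7; 0 0.0008 0.0008 0 0.8; 0 0.0008 0.0008 0 0.8; 0 0.0008 0.0008 0 0.8' 20; python3 -m pendant '0 0 0 0 0.83; 0 0 0 0 0.84' 20;python3 -m pendant '0 0 0 0 0.85' 20; python3 -c "
from h import *
print(telemetry.get_obs()['tool_pos'],telemetry.get_obs()['ft_torque'])"
```

```text
time_s: 2.5
tool_pos: [0.539, -0.2391, 0.1185]
orientation: [0.119, 0.698, 0.118, -0.697]
force: [-0.9, 0.7, -0.3]
finger_gap: 0.0174
time_s: 2.7
tool_pos: [0.539, -0.2391, 0.1184]
orientation: [0.119, 0.697, 0.118, -0.697]
force: [0.4, 1.6, 0.8]
finger_gap: 0.0138
time_s: 2.8
tool_pos: [0.539, -0.239, 0.1185]
orientation: [0.119, 0.697, 0.118, -0.697]
force: [-0.3, 0.0, 0.7]
finger_gap: 0.0137
[ 0.53896221 -0.23903788  0.11851862] [ 0.00524688 -0.00850949 -0.02575908]
```

```bash
python3 -m pendant '0 0 0 0 0.88; 0 0 0 0 0.9' 30; python3 -m pendant '0 0 0 0 1; 0 0 0 0 1; 0 0 0 0 1' 60; python3 -c "
from h import *
print(telemetry.get_obs()['tool_pos'],telemetry.get_obs()['ft_torque'])"
```

```text
time_s: 3.0
tool_pos: [0.539, -0.239, 0.1185]
orientation: [0.119, 0.697, 0.118, -0.697]
force: [0.0, 0.1, 0.7]
finger_gap: 0.0133
time_s: 3.3
tool_pos: [0.539, -0.239, 0.1186]
orientation: [0.119, 0.698, 0.118, -0.697]
force: [-1.3, 0.1, 0.6]
finger_gap: 0.0128
[ 0.53899313 -0.23902498  0.11864407] [0.07136338 0.03870528 0.00424481]
```

```bash
cat > chk.py <<'E'
import sys
from h import *
o=telemetry.get_obs(); f=o['force']; j=quat(o['orientation']).as_matrix()[:,1]
print('t%.2f'%o['time_s'],'pos',(o['tool_pos']*1000).round(2),'F',f.round(2),'M',o['ft_torque'].round(3),'jaw',round(np.degrees(np.arctan2(j[1],j[0])),2),'gap',round(o['finger_gap']*1000,2))
sys.exit(0 if abs(f[2])<float(sys.argv[1]) and np.hypot(f[0],f[1])<6 else 1)
E
python3 chk.py 5; python3 -m pendant '0.0005 0 0 0 1; 0.001 0 0 0 1; 0.001 0 0 0 1' 60 >/dev/null && python3 chk.py 8 && python3 -m pendant '0.0005 0 0 0 1; 0.001 0 0 0 1; 0.001 0 0 0 1' >/dev/null && python3 chk.py 8 && python3 -m pendant '0.0005 0 0 0 1; 0.001 0 0 0 1; 0.001 0 0 0 1' >/dev/null && python3 chk.py 8
```

```text
t3.30 pos [ 538.99 -239.02  118.64] F [-1.3   0.05  0.61] M [0.071 0.039 0.004] jaw -70.73 gap 12.84
t3.60 pos [ 539.02 -239.03  117.75] F [-1.37  0.72  2.12] M [0.087 0.192 0.   ] jaw -70.73 gap 12.57
t3.90 pos [ 539.03 -239.02  116.74] F [-0.43  1.09  3.1 ] M [0.13  0.123 0.049] jaw -70.73 gap 12.85
t4.20 pos [ 539.04 -239.05  115.71] F [-0.96  0.95  2.98] M [ 0.119  0.217 -0.003] jaw -70.73 gap 12.87
```

```bash
python3 -m pendant '0.0005 0 0 0 1; 0.001 0 0 0 1; 0.001 0 0 0 1' >/dev/null && python3 chk.py 6 && python3 -m pendant '0.0005 0 0 0 1; 0.001 0 0 0 1; 0.001 0 0 0 1' >/dev/null && python3 chk.py 6 && python3 -m pendant '0.0005 0 0 0 1; 0.001 0 0 0 1; 0.001 0 0 0 1' >/dev/null && python3 chk.py 6.5 && python3 -m pendant '0.0005 0 0 0 1; 0.001 0 0 0 1; 0.001 0 0 0 1' >/dev/null && python3 chk.py 6.5 && python3 -m pendant '0.0005 0 0 0 1; 0.001 0 0 0 1; 0.001 0 0 0 1' >/dev/null && python3 chk.py 6.5
```

```text
t4.50 pos [ 539.04 -239.06  114.67] F [-0.91  0.3   2.68] M [ 0.18   0.155 -0.028] jaw -70.73 gap 12.32
t4.80 pos [ 539.05 -239.07  113.66] F [-0.28  1.38  3.73] M [0.166 0.225 0.037] jaw -70.73 gap 12.71
t5.10 pos [ 539.06 -239.04  112.61] F [-1.98  1.16  4.11] M [0.186 0.276 0.02 ] jaw -70.73 gap 12.56
t5.40 pos [ 539.07 -239.06  111.6 ] F [-1.96  1.09  4.76] M [ 0.253  0.251 -0.038] jaw -70.73 gap 12.91
t5.70 pos [ 539.1  -239.07  110.61] F [-0.96  1.03  4.44] M [ 0.175  0.253 -0.027] jaw -70.73 gap 12.49
```

```bash
python3 -m pendant '0.0005 0 0 0 1; 0.001 0 0 0 1; 0.001 0 0 0 1' >/dev/null && python3 chk.py 7 && python3 -m pendant '0.0005 0 0 0 1; 0.001 0 0 0 1; 0.001 0 0 0 1' >/dev/null && python3 chk.py 7 && python3 -m pendant '0.0005 0 0 0 1; 0.001 0 0 0 1; 0.001 0 0 0 1' >/dev/null && python3 chk.py 7.5 && python3 -m pendant '0.0005 0 0 0 1; 0.001 0 0 0 1; 0.001 0 0 0 1' >/dev/null && python3 chk.py 7.5 && python3 -m pendant '0.0005 0 0 0 1; 0.001 0 0 0 1; 0.001 0 0 0 1' >/dev/null && python3 chk.py 7.5
```

```text
t6.00 pos [ 539.1  -239.05  109.54] F [-2.48  1.16  4.44] M [ 0.227  0.382 -0.004] jaw -70.73 gap 12.92
t6.30 pos [ 539.11 -239.08  108.57] F [-1.7   0.94  5.01] M [ 0.278  0.353 -0.052] jaw -70.73 gap 12.89
t6.60 pos [ 539.11 -239.08  107.71] F [-1.58  1.6   5.05] M [0.272 0.356 0.024] jaw -70.73 gap 12.95
t6.90 pos [ 539.15 -239.08  106.89] F [-1.36  1.52  4.75] M [ 0.246  0.398 -0.017] jaw -70.73 gap 12.75
t7.20 pos [ 539.15 -239.1   106.13] F [-1.36  1.15  5.57] M [ 0.284  0.415 -0.014] jaw -70.73 gap 12.74
```

```bash
python3 -m pendant '0.0004 0 0 0 1; 0.0007 0 0 0 1; 0.0007 0 0 0 1' >/dev/null && python3 chk.py 7.5 && python3 -m pendant '0 0 0 0 1' >/dev/null && python3 chk.py 7.5 && python3 -m pendant '0.0004 0 0 0 1; 0.0007 0 0 0 1; 0.0007 0 0 0 1' >/dev/null && python3 chk.py 7.5
```

```text
t7.50 pos [ 539.16 -239.09  105.73] F [-1.91  0.88  5.81] M [ 0.292  0.413 -0.057] jaw -70.73 gap 13.25
t7.60 pos [ 539.13 -239.09  105.99] F [-1.35  1.27  6.25] M [ 0.24   0.431 -0.003] jaw -70.73 gap 12.79
t7.90 pos [ 539.12 -239.06  105.56] F [-0.65  1.13  6.29] M [0.253 0.39  0.004] jaw -70.73 gap 13.33
```

```bash
python3 -m pendant '0.0006 0 0 0 1; 0.001 0 0 0 1; 0.001 0 0 0 1' >/dev/null && python3 chk.py 8 && python3 -m pendant '0.0006 0 0 0 1; 0.001 0 0 0 1; 0.001 0 0 0 1' >/dev/null && python3 chk.py 8 && python3 -m pendant '0.0006 0 0 0 1; 0.001 0 0 0 1; 0.001 0 0 0 1' >/dev/null && python3 chk.py 8 
```

```text
t8.20 pos [ 539.16 -239.09  105.38] F [-3.26  2.    7.67] M [0.325 0.533 0.006] jaw -70.73 gap 12.97
t8.50 pos [ 539.22 -239.11  105.39] F [-3.06  1.21  9.01] M [ 0.448  0.715 -0.019] jaw -70.73 gap 12.81
```

```bash
python3 - <<'E'
from h import *
f=imaging.grab_frame('side'); save(f,'side3c.png',(260,100,400,240),5)
E
python3 chk.py 20
```

```text
t8.55 pos [ 539.21 -239.1   105.39] F [-3.37  0.56  8.77] M [ 0.381  0.692 -0.033] jaw -70.73 gap 12.83
```

View pics/side3c.png

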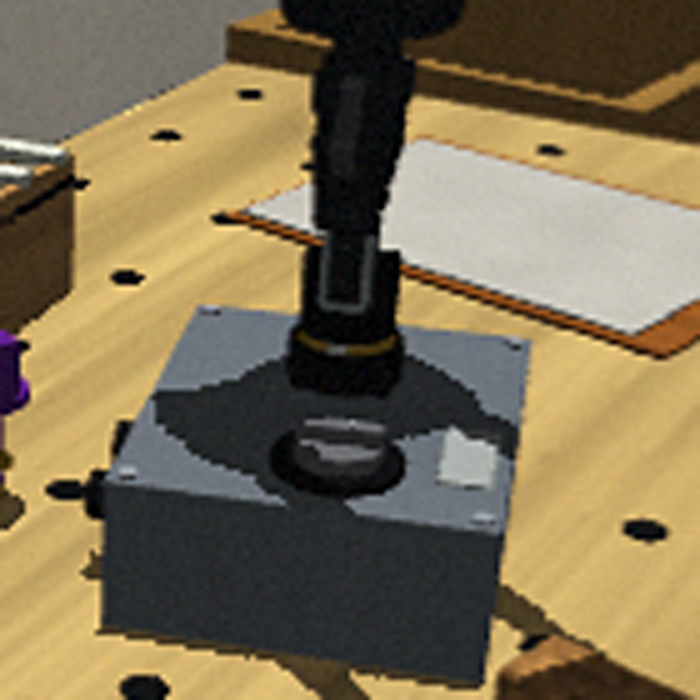

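```bash
python3 -m pendant '-0.0004 0 0 0 1; -0.0004 0 0 0 1' >/dev/null; python3 chk.py 8 && python3 -m pendant '0 0 0 -0.03 1; 0 0 0 -0.06 1; 0 0 0 -0.06 1' >/dev/null && python3 chk.py 8 && python3 -m pendant '0 0 0 -0.03 1; 0 0 0 -0.06 1; 0 0 0 -0.06 1' >/dev/null && python3 chk.py 8 
```

```text
t8.75 pos [ 539.13 -239.08  106.31] F [-1.57  0.89  6.17] M [0.329 0.558 0.039] jaw -70.73 gap 12.8
t9.05 pos [ 539.25 -239.16  106.69] F [-1.95  1.03  5.39] M [ 0.217  0.369 -0.   ] jaw -67.24 gap 12.45
t9.35 pos [ 539.43 -239.26  107.07] F [-1.17  0.82  5.23] M [ 0.234  0.294 -0.015] jaw -63.76 gap 12.8
```

```bash
python3 -m pendant '0.0007 -0.0003 0.0002 0 1; 0.0013 -0.0003 0.0002 0 1; 0.0013 -0.0003 0.0002 0 1' >/dev/null; python3 chk.py 8 && python3 -m pendant '0.0004 0 0 -0.05 1; 0.0004 0 0 -0.1 1; 0.0004 0 0 -0.12 1; 0.0004 0 0 -0.12 1' >/dev/null && python3 chk.py 8
```

```text
t9.65 pos [ 539.33 -239.17  106.12] F [-0.68  0.97  6.24] M [ 0.263  0.252 -0.018] jaw -63.76 gap 12.75
t10.05 pos [ 539.65 -239.27  106.22] F [-0.17  0.89  6.1 ] M [0.257 0.225 0.02 ] jaw -56.85 gap 13.09
```

```bash
python3 -m pendant '0.0005 -0.0004 0.0003 -0.06 1; 0.0005 -0.0004 0.0004 -0.12 1; 0.0005 -0.0004 0.0004 -0.18 1; 0.0005 -0.0004 0.0004 -0.2 1; 0.0005 -0.0004 0.0004 -0.2 1' >/dev/null; python3 chk.py 8
```

```text
t10.55 pos [ 539.68 -239.28  106.32] F [-0.75  0.04  6.13] M [ 0.232  0.082 -0.006] jaw -45.35 gap 12.69
```

```bash
python3 -m pendant '0.0006 -0.0005 0.0003 -0.06 1; 0.0006 -0.0007 0.0004 -0.12 1; 0.0006 -0.0008 0.0004 -0.18 1; 0.0006 -0.0008 0.0004 -0.2 1; 0.0006 -0.0008 0.0004 -0.2 1' >/dev/null; python3 chk.py 8
```

```text
t11.05 pos [ 539.5  -239.23  106.43] F [-0.49  1.32  5.48] M [0.149 0.035 0.028] jaw -33.85 gap 12.69
```

```bash
python3 -m pendant '0.0009 -0.0005 0.0002 -0.06 1; 0.0009 -0.0006 0.0002 -0.12 1; 0.0009 -0.0007 0.0002 -0.18 1; 0.0009 -0.0007 0.0002 -0.24 1; 0.0009 -0.0007 0.0002 -0.24 1' >/dev/null; python3 chk.py 8
```

```text
t11.55 pos [ 539.47 -239.2   106.23] F [-0.47  0.55  5.58] M [ 0.171  0.024 -0.001] jaw -20.0 gap 12.43
```

```bash
python3 -m pendant '0.0007 -0.0005 0.0001 -0.06 1; 0.0007 -0.0006 0.0001 -0.12 1; 0.0007 -0.0007 0.0001 -0.18 1; 0.0007 -0.0007 0.0001 -0.2 1; 0.0007 -0.0007 0.0001 -0.2 1' >/dev/null; python3 chk.py 8 && python3 -m pendant '0.0006 -0.0005 0.0001 -0.06 1; 0.0006 -0.0006 0.0001 -0.12 1; 0.0006 -0.0007 0.0001 -0.165 1; 0.0006 -0.0007 0.0001 -0.165 1; 0.0006 -0.0007 0.0001 -0.165 1' >/dev/null; python3 chk.py 8
```

```text
t12.05 pos [ 539.26 -239.2   106.12] F [ 0.06 -0.03  5.79] M [ 0.173  0.099 -0.043] jaw -8.5 gap 12.65
t12.55 pos [ 538.98 -239.24  106.05] F [-0.16  1.24  6.08] M [0.226 0.159 0.015] jaw 0.96 gap 12.83
```

```bash
python3 -m pendant '-0.001 0 0 0 1; -0.002 0 0 0 1; -0.002 0 0 0 1' >/dev/null; python3 chk.py 8 && python3 -m pendant '-0.001 0 0 0 1; -0.002 0 0 0 1; -0.002 0 0 0 1' >/dev/null; python3 chk.py 8 && python3 -m pendant '-0.001 0 0 0 1; -0.002 0 0 0 1; -0.002 0 0 0 1' >/dev/null; python3 chk.py 8
```

```text
t12.85 pos [ 538.99 -239.23  108.22] F [-2.06  0.44  4.8 ] M [ 0.267  0.356 -0.011] jaw 0.96 gap 12.88
t13.15 pos [ 538.98 -239.18  110.23] F [-0.82  1.91  4.37] M [ 0.242  0.233 -0.011] jaw 0.97 gap 12.98
t13.45 pos [ 538.94 -239.18  112.26] F [-0.76  1.22  3.44] M [0.197 0.153 0.005] jaw 0.96 gap 12.58
```

```bash
python3 -m pendant '-0.002 0 0 0 1; -0.004 0 0 0 1; -0.006 0 0 0 1; -0.006 0 0 0 1' >/dev/null; python3 chk.py 6 && python3 -m pendant '-0.004 0 0 0 1; -0.008 0 0 0 1; -0.012 0 0 0 1; -0.012 0 0 0 1' >/dev/null; python3 chk.py 6 && python3 -m pendant '-0.01 0 0 0 1; -0.02 0 0 0 1; -0.03 0 0 0 1; -0.04 0 0 0 1; -0.05 0 0 0 1; -0.06 0 0 0 1; -0.06 0 0 0 1' >/dev/null; python3 chk.py 6
```

```text
t13.85 pos [ 538.87 -239.15  118.51] F [-0.3   0.58  2.68] M [ 0.189  0.153 -0.023] jaw 0.96 gap 12.86
t14.25 pos [ 538.68 -239.13  130.93] F [-0.93  0.73 -1.81] M [ 0.109  0.011 -0.011] jaw 0.96 gap 12.36
t14.95 pos [ 538.45 -239.07  193.37] F [-0.09 -0.32 -1.05] M [-0.057  0.035 -0.035] jaw 0.96 gap 12.85
```

```bash
python3 - <<'E'
from h import *
import pickle
f=imaging.grab_frame('scene'); pickle.dump(f,open('scene4.pkl','wb')); save(f,'scene4c.png',(290,210,360,280),8); save(f,'scene4.png',s=1.2)
f=imaging.grab_frame('side'); pickle.dump(f,open('side4.pkl','wb')); save(f,'side4c.png',(145,240,230,320),7); save(f,'side4d.png',(240,60,400,220),4)
E
```

```text
(no output)
```

View pics/scene4c.png

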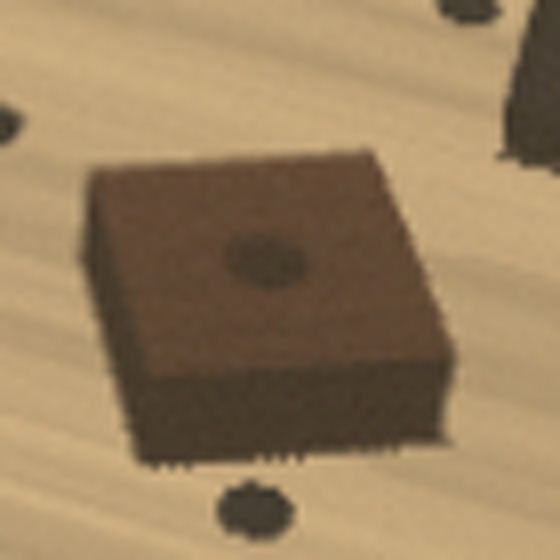

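View pics/side4c.png

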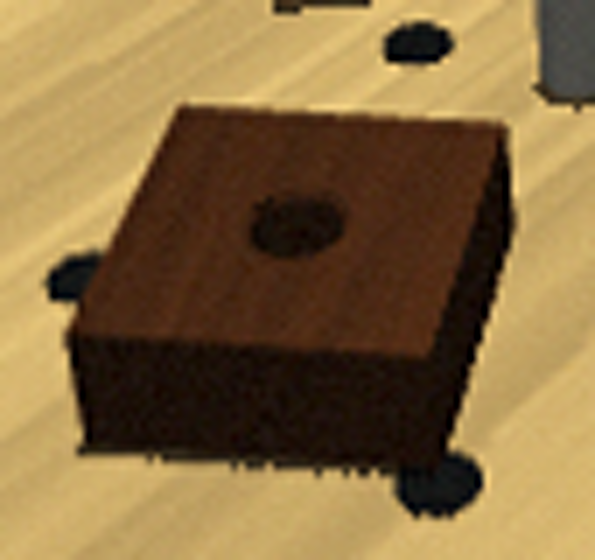

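View pics/side4d.png

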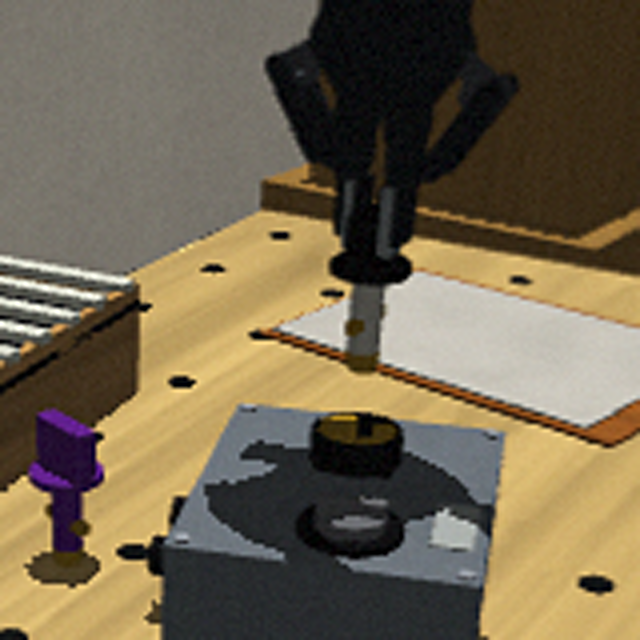

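View pics/scene4.png

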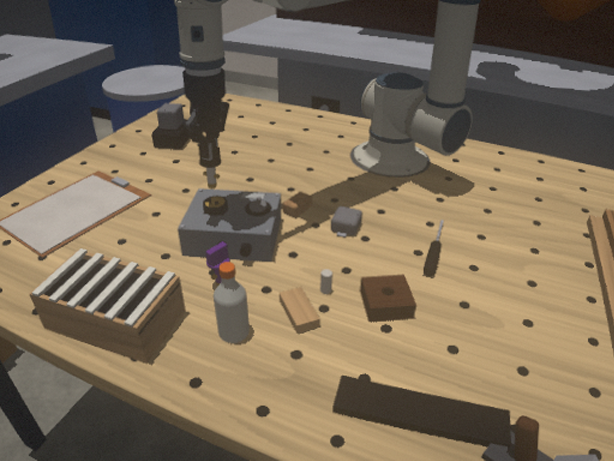

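```bash
python3 - <<'E'
from h import *
import pickle
for n,s,of,c,h in [('scene',8,(290,210),[(92,170),(373,153),(455,352),(140,378)],(268,262)),('side',7,(145,240),[(181,106),(505,125),(432,355),(75,332)],(298,225))]:
    f=pickle.load(open(n+'4.pkl','rb')); T=pose(f)
    g=lambda u,v:atz(f,T,u/s+of[0]-.5,v/s+of[1]-.5,.034)[:2]*1000
    P=np.array([g(*x) for x in c]); print(n,P.round(1).tolist(),'mean',P.mean(0).round(1),'hole',g(*h).round(1)); r=cv2.minAreaRect(P.astype(np.float32));print(r)
    for nm,(u,v),z in {'cart':((272,233) if n=='scene' else (227,240),0,)*0 or {}} .items(): pass
# wrist0 hole estimate
f,o=pickle.load(open('wrist0.pkl','rb')); T=pose(f,o)
print('w0 hole~',atz(f,T,366/1.5,-2/1.5,.034))
f=pickle.load(open('side4.pkl','rb')); T=pose(f)
for nm,u,v,z in [('cart',228,231,.046),('offcut',205,228,.02),('tape',340,268,.036),('glue',196,145,.15),('purple',256,170,.07)]: print(nm,atz(f,T,u,v,z).round(3))
# stem end in held cap
print('stem end', atz(f,T,240+361/4-.5,60+368/4-.5,.125))
E
```

```text
scene [[575.8, 103.2], [534.7, 174.6], [605.2, 216.1], [649.6, 141.8]] mean [591.3 158.9] hole [591.9 159.9]
((591.7913208007812, 157.98031616210938), (83.19389343261719, 86.59925079345703), 30.515140533447266)Traceback (most recent call last):
  File "<stdin>", line 7, in <module>
ValueError: not enough values to unpack (expected 3, got 2)
```

```bash
python3 - <<'E'
from h import *
import pickle
for n,s,of,c,h in [('scene',8,(290,210),[(92,170),(373,153),(455,352),(140,378)],(268,262)),('side',7,(145,240),[(181,106),(505,125),(432,355),(75,332)],(298,225))]:
    f=pickle.load(open(n+'4.pkl','rb')); T=pose(f)
    g=lambda u,v:atz(f,T,u/s+of[0]-.5,v/s+of[1]-.5,.034)[:2]*1000
    P=np.array([g(*x) for x in c]); print(n,P.round(1).tolist(),'mean',P.mean(0).round(1),'hole',g(*h).round(1)); r=cv2.minAreaRect(P.astype(np.float32));print(r)
f,o=pickle.load(open('wrist0.pkl','rb')); T=pose(f,o)
print('w0 hole~',atz(f,T,366/1.5,-2/1.5,.034))
f=pickle.load(open('side4.pkl','rb')); T=pose(f)
for nm,u,v,z in [('cart',228,231,.046),('offcut',205,228,.02),('tape',340,268,.036),('glue',196,145,.15),('purple',256,170,.07)]: print(nm,atz(f,T,u,v,z).round(3))
print('stem end', atz(f,T,240+361/4-.5,60+368/4-.5,.125))
E
```

```text
scene [[575.8, 103.2], [534.7, 174.6], [605.2, 216.1], [649.6, 141.8]] mean [591.3 158.9] hole [591.9 159.9]
((591.7913208007812, 157.98031616210938), (83.19389343261719, 86.59925079345703), 30.515140533447266)
side [[646.2, 146.5], [573.9, 105.1], [531.9, 176.2], [603.0, 217.3]] mean [588.7 161.3] hole [588.5 162.1]
((589.0673828125, 161.37669372558594), (83.98880004882812, 82.94566345214844), 30.054645538330078)
w0 hole~ [0.59089466 0.15616983 0.034     ]
cart [0.599 0.044 0.046]
offcut [0.67  0.034 0.02 ]
tape [0.386 0.01  0.036]
glue [ 0.766 -0.055  0.15 ]
purple [ 0.687 -0.163  0.07 ]
stem end [ 0.53844927 -0.23916489  0.125     ]
```

```bash
python3 -m pendant '-0.007 0.004 -0.02 0 1; -0.01 0.011 -0.06 0 1; -0.01 0.018 -0.1 0 1; -0.01 0.025 -0.14 0 1; -0.01 0.032 -0.18 0 1; -0.01 0.039 -0.22 0 1; -0.01 0.046 -0.26 0 1; -0.01 0.053 -0.295 0 1; -0.01 0.057 -0.318 0 1; -0.01 0.057 -0.318 0 1; -0.01 0.057 -0.318 0 1'; python3 - <<'E'
from h import *
import pickle
o=telemetry.get_obs(); print(o['tool_pos'],quat(o['orientation']).as_matrix().round(4))
f=imaging.grab_frame('wrist'); pickle.dump((f,o),open('wrist5.pkl','wb')); save(f,'wrist5.png',s=1.5)
E
```

```text
time_s: 16.15
tool_pos: [0.5891, 0.0803, 0.199]
orientation: [0.51, 0.497, 0.499, -0.494]
force: [-0.2, -0.9, -1.4]
finger_gap: 0.013
[0.58909776 0.08025444 0.19896612] [[ 0.0138  0.9997  0.0177]
 [-0.0071  0.0178 -0.9998]
 [-0.9999  0.0137  0.0073]]
```

View pics/wrist5.png

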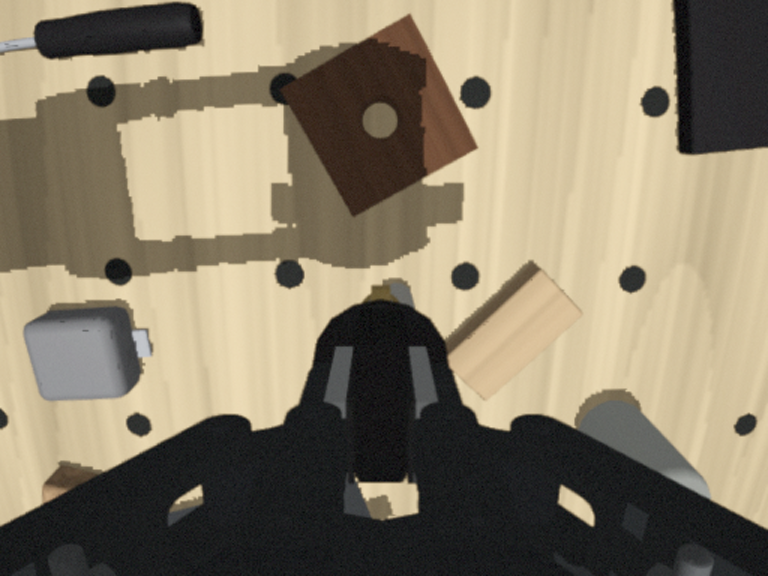

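```bash
python3 - <<'E'
from h import *
import pickle
f,o=pickle.load(open('wrist5.pkl','rb')); T=pose(f,o)
g=lambda u,v:atz(f,T,u/1.5-.17,v/1.5-.17,.034)[:2]*1000
P=np.array([g(*x) for x in [(410,15),(477,147),(353,216),(281,88)]]); print(P.round(1).tolist(),P.mean(0)); print(cv2.minAreaRect(P.astype(np.float32)),g(380,120))
print('cap origin', o['tool_pos']+quat(o['orientation']).as_matrix()[:,0]*.0686)
E
```

```text
[[605.4, 218.4], [646.5, 147.3], [574.9, 105.6], [533.6, 178.0]] [590.08504663 162.32932829]
((590.24169921875, 162.33868408203125), (82.8940658569336, 83.34314727783203), 29.664358139038086) [589.88348248 161.1041474 ]
cap origin [0.5900465  0.07976944 0.13037439]
```

```bash
python3 -m pendant '0 0.0005 -0.02 0 1; 0 0.001 -0.05 0 1; 0 0.0014 -0.07 0 1; 0 0.0014 -0.0817 0 1; 0 0.0014 -0.0817 0 1; 0 0.0014 -0.0817 0 1'; python3 - <<'E'
from h import *
o=telemetry.get_obs(); M=quat(o['orientation']).as_matrix(); c=o['tool_pos']+M[:,0]*.0686; print(c)
for z in (.06,.036,.026,.009): print(z,(M.T@(np.array([.590,.1615,z])-c)).round(5))
f=imaging.grab_frame('side'); save(f,'side6.png',(120,150,260,320),4)
f=imaging.grab_frame('scene'); save(f,'scene6.png',(260,130,400,290),4)
E
```

```text
time_s: 16.8
tool_pos: [0.5893, 0.1601, 0.1986]
orientation: [0.509, 0.498, 0.498, -0.495]
force: [-0.5, -0.3, -2.0]
finger_gap: 0.0129
[0.5902994  0.15956363 0.12997206]
0.06 [ 0.06994 -0.00125 -0.00251]
0.036 [ 0.09394 -0.00158 -0.0027 ]
0.026 [ 0.10394 -0.00172 -0.00278]
0.009 [ 0.12094 -0.00196 -0.00292]
```

View pics/side6.png

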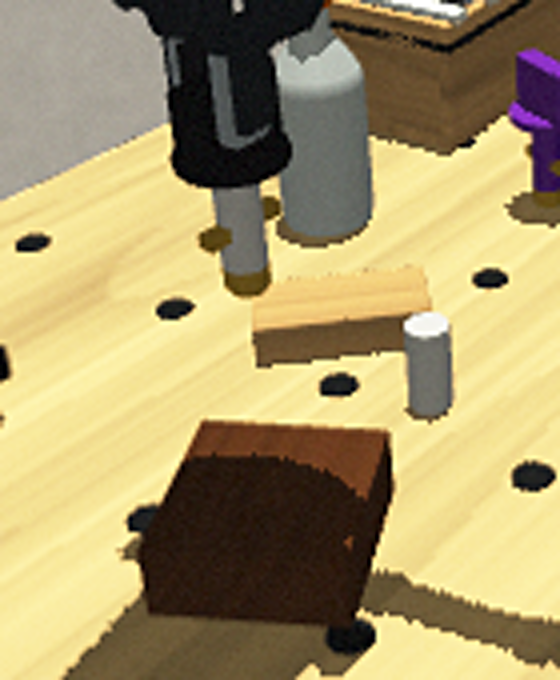

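View pics/scene6.png

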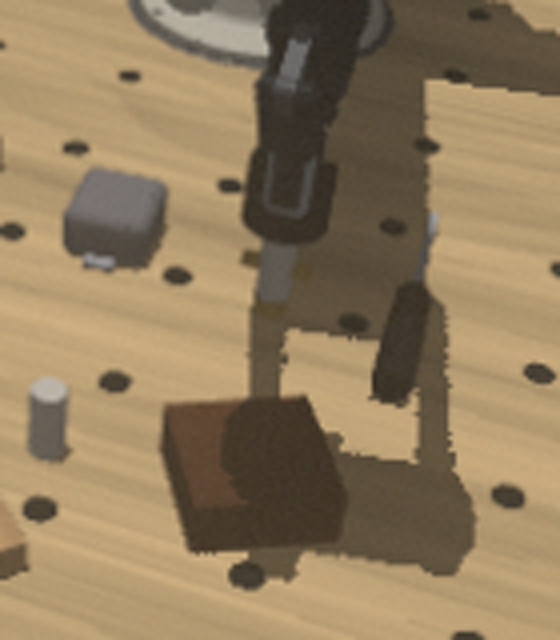

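```bash
python3 - <<'E'
from h import *
import pickle
def tri(a,b):
    A=[];B=[]
    for n,(u,v) in (('side',a),('scene',b)):
        f=pickle.load(open(n+'4.pkl','rb')); o,d=ray(f,pose(f),u,v); d/=np.linalg.norm(d); P=np.eye(3)-np.outer(d,d); A.append(P);B.append(P@o)
    x=np.linalg.solve(sum(A),sum(B)); return x.round(4), [np.linalg.norm(P@x-b).round(4) for P,b in zip(A,B)]
q=lambda u,v,x,y:(u/4+x-.4,v/4+y-.4)
print('stem end',tri(q(247,288,120,150),q(270,311,260,130)))
print('stem at disc',tri(q(236,186,120,150),q(286,240,260,130)))
E
```

```text
stem end (array([0.5913, 0.1575, 0.1294]), [np.float64(0.0007), np.float64(0.0007)])
stem at disc (array([0.5897, 0.159 , 0.1749]), [np.float64(0.0005), np.float64(0.0005)])
```

```bash
python3 -m pendant '0.02 -0.001 -0.002 0 1; 0.05 -0.0015 -0.003 0 1; 0.075 -0.0019 -0.0033 0 1; 0.09 -0.0019 -0.0033 0 1; 0.09 -0.0019 -0.0033 0 1; 0.09 -0.0019 -0.0033 0 1'; python3 chk.py 8; python3 - <<'E'
from h import *
f=imaging.grab_frame('side'); save(f,'side7.png',(120,200,240,320),5)
f=imaging.grab_frame('scene'); save(f,'scene7.png',(280,180,380,290),5)
E
```

```text
time_s: 17.5
tool_pos: [0.5891, 0.1622, 0.1096]
orientation: [0.509, 0.498, 0.498, -0.494]
force: [-0.1, -0.6, -0.6]
finger_gap: 0.0129
t17.50 pos [589.12 162.16 109.56] F [-0.11 -0.59 -0.56] M [0.008 0.008 0.024] jaw 0.84 gap 12.85
```

View pics/side7.png

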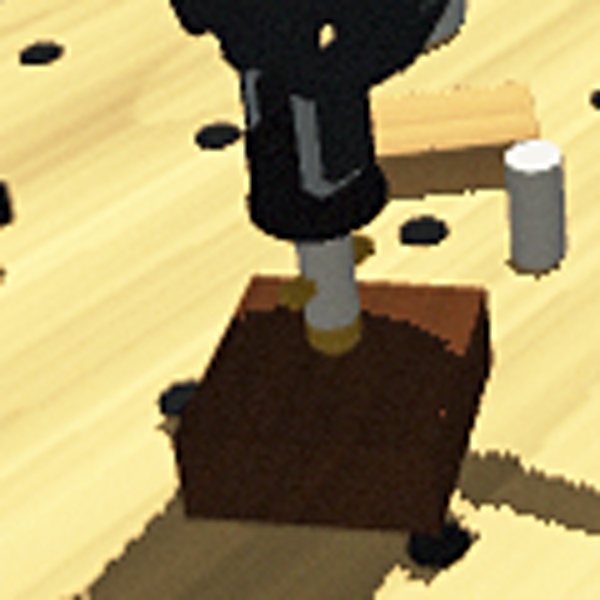

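View pics/scene7.png

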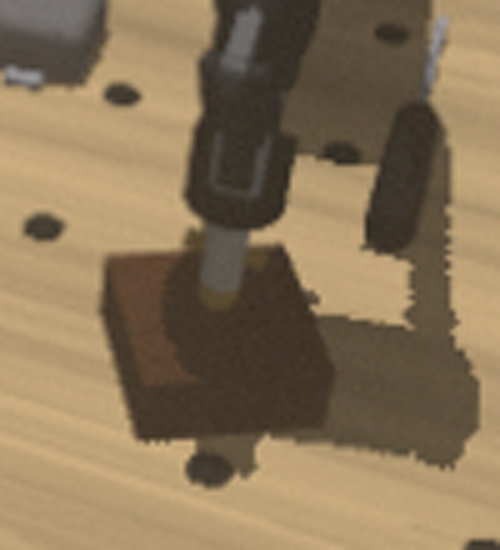

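```bash
python3 -m pendant '0.004 0 0 0 1; 0.008 -0.0001 -0.0001 0 1; 0.012 -0.0002 -0.0001 0 1; 0.012 -0.0002 -0.0001 0 1' >/dev/null; python3 chk.py 6 && python3 -m pendant '0.004 0 0 0 1; 0.008 -0.0001 -0.0001 0 1; 0.01 -0.0002 -0.0001 0 1; 0.01 -0.0002 -0.0001 0 1' >/dev/null; python3 chk.py 6 && python3 -m pendant '0.002 0 0 0 1; 0.004 0 0 0 1; 0.006 -0.0001 0 0 1; 0.006 -0.0001 0 0 1' >/dev/null; python3 chk.py 6
```

```text
t18.00 pos [589.28 162.48  97.9 ] F [ 0.22  0.04 -1.18] M [0.015 0.02  0.005] jaw 0.86 gap 12.81
t18.40 pos [588.91 162.48  87.15] F [-0.02  1.02 -1.6 ] M [0.026 0.012 0.   ] jaw 0.86 gap 12.73
t18.80 pos [588.72 162.38  80.7 ] F [-0.12  0.1  -1.62] M [-0.02  -0.01  -0.001] jaw 0.86 gap 12.58
```

```bash
python3 -m pendant '0.001 0 0 0 1; 0.002 0 0 0 1; 0.003 0 0 0 1; 0.003 0 0 0 1' >/dev/null; python3 chk.py 4 && python3 -m pendant '0.0005 0 0 0 1; 0.001 0 0 0 1; 0.001 0 0 0 1' >/dev/null; python3 chk.py 3 && python3 -m pendant '0.0005 0 0 0 1; 0.001 0 0 0 1; 0.001 0 0 0 1' >/dev/null; python3 chk.py 3 && python3 -m pendant '0.0005 0 0 0 1; 0.001 0 0 0 1; 0.001 0 0 0 1' >/dev/null; python3 chk.py 3
```

```text
t19.20 pos [588.66 162.31  77.48] F [ 0.75 -0.26 -2.13] M [ 0.025 -0.009 -0.067] jaw 0.86 gap 12.48
t19.50 pos [588.72 162.35  76.72] F [-0.38 -0.39 -0.15] M [-0.014  0.058  0.051] jaw 0.86 gap 12.41
t19.80 pos [588.84 162.29  76.6 ] F [-3.13 -0.12  5.22] M [-0.126  0.609  0.024] jaw 0.86 gap 12.8
t19.80 pos [588.84 162.29  76.6 ] F [-3.13 -0.12  5.22] M [-0.126  0.609  0.024] jaw 0.86 gap 12.8
```

```bash
python3 -m pendant '-0.0003 0 0 0 1; -0.0003 0 0 0 0.8; -0.0003 0 0 0 0.75; -0.0003 0 0 0 0.7; -0.0003 0 0 0 0.6; -0.0003 0 0 0 0.6; -0.0003 0 0 0 0.6' 20; python3 chk.py 6;  python3 -m pendant '-0.01 0 0 0 0.5; -0.03 0 0 0 0.5; -0.05 0 0 0 0.5; -0.08 0 0 0 0.5; -0.12 0 0 0 0.5; -0.12 0 0 0 0.5; -0.12 0 0 0 0.5'; python3 - <<'E'
from h import *
import pickle
f=imaging.grab_frame('side'); pickle.dump(f,open('side8.pkl','wb')); save(f,'side8.png',(120,200,240,320),5); save(f,'side8f.png',s=1.2)
f=imaging.grab_frame('scene'); pickle.dump(f,open('scene8.pkl','wb'));save(f,'scene8.png',(280,180,380,290),5)
o=telemetry.get_obs();f=imaging.grab_frame('wrist'); pickle.dump((f,o),open('wrist8.pkl','wb')); save(f,'wrist8.png',s=1.2)
E
```

```text
time_s: 20.5
tool_pos: [0.5889, 0.1623, 0.0769]
orientation: [0.509, 0.498, 0.498, -0.494]
force: [0.2, 0.6, -0.3]
finger_gap: 0.0347
t20.50 pos [588.85 162.31  76.87] F [ 0.18  0.56 -0.27] M [ 0.033  0.009 -0.002] jaw 0.86 gap 34.67
time_s: 21.2
tool_pos: [0.5878, 0.1634, 0.1995]
orientation: [0.51, 0.499, 0.497, -0.493]
force: [-0.5, -0.0, -1.3]
finger_gap: 0.0427
```

View pics/side8.png

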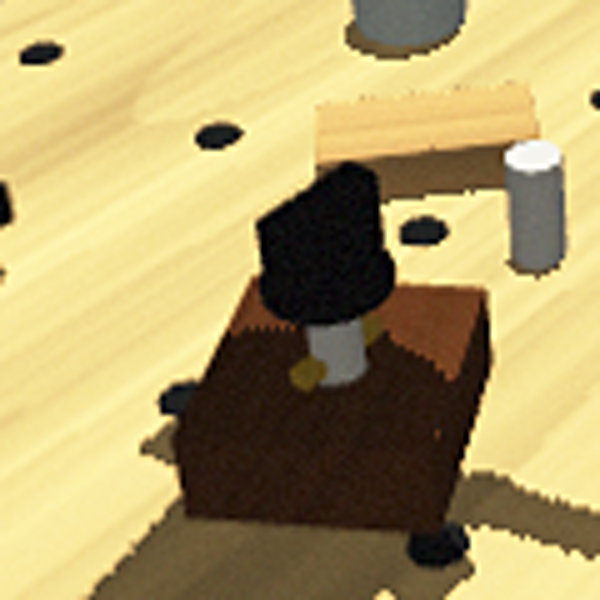

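View pics/scene8.png

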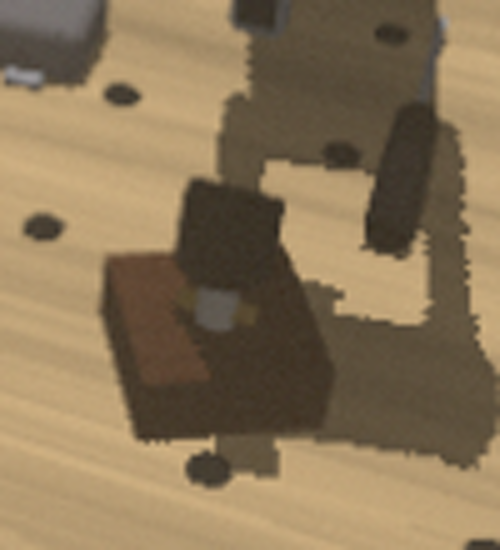

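View pics/wrist8.png

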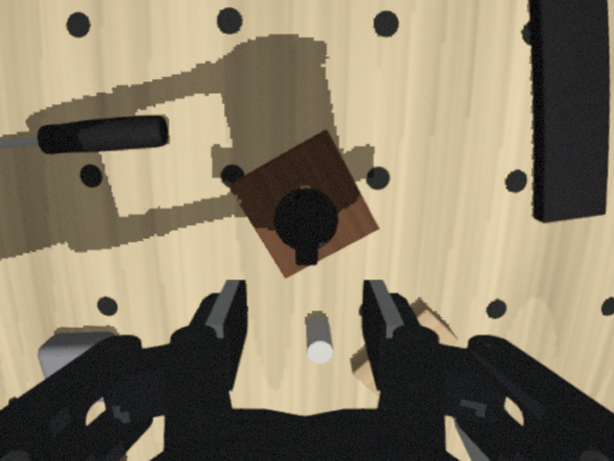

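View pics/side8f.png

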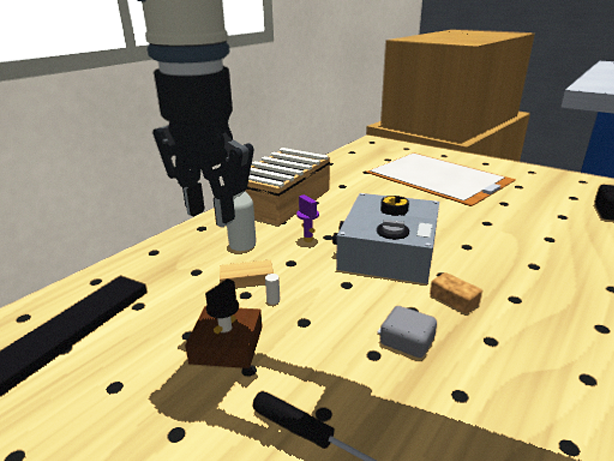

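```bash
python3 - <<'E'
from h import *
import pickle
f,o=pickle.load(open('wrist8.pkl','rb'));T=pose(f,o);c=cloud(f,T)
reg=(f['z_map']>0)&(np.hypot(c[...,0]-.59,c[...,1]-.1615)<.03)
P=c[reg]; top=P[P[:,2]>.09]; d=P[(P[:,2]>.062)&(P[:,2]<.078)]
for n,Q in (('bartop',top),('disc',d)):
    A=np.c_[Q[:,:2]-Q[:,:2].mean(0),np.ones(len(Q))]; s=np.linalg.lstsq(A,Q[:,2],rcond=None)[0]
    print(n,len(Q),np.median(Q,0).round(4),'slope',s[:2].round(3),cv2.minAreaRect((Q[:,:2]*1000).astype(np.float32)))
for n in('side','scene'):
    f=pickle.load(open(n+'8.pkl','rb'));c=cloud(f,pose(f)); P=c[(f['z_map']>0)&(np.hypot(c[...,0]-.59,c[...,1]-.1615)<.03)]; print(n,np.percentile(P[:,2],[95,99,100]).round(4))
# other things moved?  depth change side/scene
f0,_=pickle.load(open('side0.pkl','rb')); f1=pickle.load(open('side8.pkl','rb'))
m=np.abs(f0['z_map']-f1['z_map'])>.02; ctrs=cv2.connectedComponentsWithStats(m.astype(np.uint8)); print(ctrs[2][ctrs[2][:,4]>40])
E
python3 chk.py 5
```

```text
bartop 16347 [0.5945 0.1762 0.2742] slope [-0.329  4.152] ((587.879150390625, 167.2445068359375), (48.89624786376953, 50.921016693115234), 62.556602478027344)
disc 1283 [0.5826 0.1638 0.0699] slope [0.003 0.   ] ((589.7108154296875, 163.12966918945312), (41.60929489135742, 43.039161682128906), 89.40349578857422)
side [0.3119 0.3178 0.3227]
scene [0.5081 0.5144 0.5198]
[[     0      0    512    384 173879]
 [   114      0     98    190  10940]
 [   200      0     79    130   6271]
 [   381      8     11     17     42]
 [   320    143     21     28    408]
 [   171    232     29     45    794]]
t21.35 pos [586.56 163.09 195.44] F [ 0.3  -0.02 -0.2 ] M [-0.014  0.083 -0.021] jaw 0.86 gap 42.36
```

```bash
python3 -m pendant '0 0 0 0 0.5; 0 0 0 0 0.5; 0 0 0 0 0.5; 0 0 0 0 0.5'; python3 - <<'E'
from h import *
print(np.abs(telemetry.get_obs()['qvel']).max()); arm.close_job()
E
```

```text
time_s: 21.75
tool_pos: [0.5865, 0.1631, 0.1952]
orientation: [0.509, 0.497, 0.499, -0.495]
force: [-0.9, 0.2, 0.2]
finger_gap: 0.0425
0.003776608119588013
the job is handed in; nothing more can be done
```

The fuse carrier is out of the isolator box and standing in the rest's hole, released. I handed the job in at about 22 s of the 72 s allowed; no verdict came back.

- **Push:** I gripped the black carrier's bar and pushed it down in steps of about 1 mm. The bottom came at about 13 mm, where the force rose sharply. The highest wrist force I read was about 9 N, against the 24 N limit.
- **Twist and draw:** I backed off slightly, turned it about 72° counter-clockwise with next to no twisting resistance, and drew it straight up. The turn was read from the gripper, not from the carrier itself, but it came out without being blocked.
- **Placing:** I lowered it into the rest until its lugs touched the top face at about 5 N, opened the fingers and backed away upwards.

**Last checks:**
- The carrier's disc measured 69.9 mm above the bench, against 70.0 mm expected when fully seated. It was level, so the carrier stands upright.
- The side camera's before-and-after depth showed changes only where the arm and carrier had been, so nothing else on the bench appears to have moved.
- The arm was still and touching nothing.

**What disagreed:**
- The position estimates for the hole and the stem's end differed by 1–3 mm between cameras and arm readings. I used a middle value, and the stem went in without resistance.
- The tool picked up about 0.8° of tilt along the way.
- While I turned the carrier, the tool crept up to about 1.7 mm above the bottom, close to the 1.8 mm catch clearance. I pushed it back down before going on.
- My height check on the bar's top was spoiled because points from the gripper were mixed in, so I relied on the disc's height.

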